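Load the retained-sample tray, slide it into its carrier and roll its seal strips flat

ROBOT

A 6-joint arm with a two-finger parallel gripper is mounted at the origin on the work surface; the furniture and walls round the work are solid. World frame = base frame: x ahead of the robot, y to its left, z up, the work surface at z = 0. Lengths are in m, angles in rad, forces in N, time in s.
With the tool pointing down it reaches from about 0.3 to 0.825 m from the base axis. Payload 5.4 kg.
Tool frame: the origin (TCP) lies at the very end of the fingers, on their centre line; the grasp point (between the pads) lies 19 mm behind it; z points along the fingers, x is the direction in which the jaws open and shut, and the axes are right-handed (so a half turn about z gives the same grasp; the last joint's range is limited). The gripper opens to 92 mm and grips with 3 to 60 N. Pads are 20 mm wide; open, the fingers measure 128 mm over their backs; the gripper's body (75 mm by 189 mm) begins 69 mm behind the grasp point.
Start: joints at [-1.501, 0.158, 1.597, -0, 1.386, -0.21], TCP at [0.159, -0.553, 0.215] pointing down, gripper open.
Joint ranges: [-2.91, 2.91], [-0.94, 2.29], [0.18, 2.7], [-1.29, 4.43], [0.17, 2.64], [-3, 3]. Speed limits (rad/s): [2.57, 2.57, 3.14, 3.14, 3.14, 3.14].

INTERFACE

Orientations are given as a rotation vector (axis times angle).
In Python, from workcell import bot gives the robot as it stands. Calls block until the motion is done:
- bot.goto(position, orientation): joint-space move of the TCP to a pose.
- bot.line_to(position, rot=None, max_speed=0.15): straight line of the TCP; rot=None keeps the orientation; max_speed is the mean speed in m/s.
- bot.set_joints(angles): joint-space move.
- bot.set_gripper(opening, newtons=None): opening from 0.0 (shut) to 1.0 (fully open); newtons is the grip in N (None keeps the last); returns when the fingers have stopped.
- bot.hold(seconds).
- bot.inverse_kinematics(position, orientation): joint angles nearest the present ones, or None.
- bot.read_camera(name): name is "scene" or "top"; returns a dict with "pixels" (384x512x3 uint8, blue, green, red), "fx", "fy", "cx", "cy" (pixels), "R" (3x3) and "t" (3): a world point X has camera coordinates R X + t. Camera axes: x right, y down, z forward; pixel columns grow to the right and rows downward; lengths in m; the calibration is good to about 2 mm. A picture is of the moment at which its call begins. There is no depth.
A pose or a line that the arm cannot do raises bot.MotionError and nothing moves.
- bot.job_done(): hands the job in, once; it reports no verdict.
Readings, each from a call of its own:
- bot.current_clock(): time.
- bot.current_joints(): joint angles.
- bot.current_joint_vel(): joint speeds.
- bot.current_effort(): joint torques, N m.
- bot.current_ee_pos(): TCP position.
- bot.current_tool_rot(): TCP orientation.
- bot.current_contact_force(): force on the tool from outside, world axes, zero at the start.
- bot.current_ft_torque(): the same for the moment, N m.
- bot.current_opening(): opening from 0.0 (shut) to 1.0 (fully open).
Only numpy, scipy, OpenCV 4.12 (cv2) and the standard library are available. Lean on these libraries where they do the work, as an engineer would, in place of code of your own. Each camera call takes 0.05 s, during which the arm holds its last target.

TASK

Put every small sample pot upright in the dark steel tray, one to a compartment, then slide the loaded tray, handle last, all the way into the slots of the aluminium carrier. Then take the hand roller from its dock, roll it firmly along each of the two white seal strips on the carrier's edges until both are seated flat over their whole length, and stand the roller back in its dock. Do not press the strips or the carrier with the gripper itself, and leave the other things on the table alone.

Things in the scene. Friction and masses are not known exactly. Their poses are not given: they have to be found in the camera images.
- pot_1_mid (a point): small sample pot: white plastic cup with a flat white screw lid, upright cylinder 40 mm across, 34 mm high, 60 g; this point is its centre, half-way up (17 mm above its underside), z up its axis. From one start to the next 2 to 4 such pots are present (None if absent)
- pot_2_mid (a point): small sample pot: white plastic cup with a flat white screw lid, upright cylinder 40 mm across, 34 mm high, 60 g; this point is its centre, half-way up (17 mm above its underside), z up its axis. From one start to the next 2 to 4 such pots are present (None if absent)
- pot_3_mid (a point): small sample pot: white plastic cup with a flat white screw lid, upright cylinder 40 mm across, 34 mm high, 60 g; this point is its centre, half-way up (17 mm above its underside), z up its axis. From one start to the next 2 to 4 such pots are present (None if absent)
- pot_4_mid (a point): small sample pot: white plastic cup with a flat white screw lid, upright cylinder 40 mm across, 34 mm high, 60 g; this point is its centre, half-way up (17 mm above its underside), z up its axis. From one start to the next 2 to 4 such pots are present (None if absent)
- tray: loose square dark steel tray, 122 x 122 mm, 350 g; origin at the centre of its underside, z up. Floor 4 mm, walls 5 mm thick and 12 mm high, a cross of ribs 3 mm thick and 10 mm high: 2 x 2 compartments 54.5 mm square centred at x, y = +-28.7 mm. Handle at +y; it enters the carrier -y side first. Starts before the carrier's mouth, clear of it, askew and off its line
- tray_handle (a point): middle of the tray's black upright handle tab, 45 mm above the table, at tray x = 0, y = 74 mm; the tab is 16 mm wide (tray x), 26 mm long (tray y) and reaches from 8 to 62 mm above the table; pinch it across tray x. Axes as the tray's
- carrier: fixed aluminium carrier that takes the tray from its open +y side; origin on the table at the centre of its pocket, z up. A stop wall 28 mm high stands at the -y end, its face at y = -64 mm: with the tray fully home (against the stop) the tray's origin is at carrier x = 0, y = -3 mm, axes parallel
- carrier_mouth (a point): middle of the carrier's mouth on the table (carrier y = +64 mm). Rails 28 mm high along y on both sides from y = -64 to +64 mm, 127 mm apart (2.5 mm play each side of the tray); above 16 mm they overhang the pocket by 4.5 mm, over the tray's rim. Flared guides, 22 mm high, reach from the mouth out to y = +84 mm and widen it by 8 mm each side
- strip_near (a point): middle of the near white seal strip's top when fully seated (29 mm above the table), on the carrier's -x rail at carrier x = -78.5 mm, y = 0; axes as the carrier's. The strip is 4 rigid segments in a row along y, each 18 mm wide (x) and 32 mm long (y), 130 mm in all, on a 30 mm wide rail. Proud, its top is 35 mm above the table; seated 29 mm, 1 mm above the rail
- strip_far (a point): the same for the far seal strip, on the carrier's +x rail, at carrier x = +78.5 mm, y = 0
- near_1 (a joint): press-in travel of segment 1 of the near seal strip (m): 0 = standing proud, 0.006 = fully seated; starts at 0 to 0.0015. Stiff (friction about 3.5 N, no spring): it stays where it is pushed. Segment centre at carrier x = -78.5 mm, y = -48.75 mm
- near_2 (a joint): press-in travel of segment 2 of the near seal strip (m): 0 = standing proud, 0.006 = fully seated; starts at 0 to 0.0015. Stiff (friction about 3.5 N, no spring): it stays where it is pushed. Segment centre at carrier x = -78.5 mm, y = -16.25 mm
- near_3 (a joint): press-in travel of segment 3 of the near seal strip (m): 0 = standing proud, 0.006 = fully seated; starts at 0 to 0.0015. Stiff (friction about 3.5 N, no spring): it stays where it is pushed. Segment centre at carrier x = -78.5 mm, y = 16.25 mm
- near_4 (a joint): press-in travel of segment 4 of the near seal strip (m): 0 = standing proud, 0.006 = fully seated; starts at 0 to 0.0015. Stiff (friction about 3.5 N, no spring): it stays where it is pushed. Segment centre at carrier x = -78.5 mm, y = 48.75 mm
- far_1 (a joint): press-in travel of segment 1 of the far seal strip (m): 0 = standing proud, 0.006 = fully seated; starts at 0 to 0.0015. Stiff (friction about 3.5 N, no spring): it stays where it is pushed. Segment centre at carrier x = 78.5 mm, y = -48.75 mm
- far_2 (a joint): press-in travel of segment 2 of the far seal strip (m): 0 = standing proud, 0.006 = fully seated; starts at 0 to 0.0015. Stiff (friction about 3.5 N, no spring): it stays where it is pushed. Segment centre at carrier x = 78.5 mm, y = -16.25 mm
- far_3 (a joint): press-in travel of segment 3 of the far seal strip (m): 0 = standing proud, 0.006 = fully seated; starts at 0 to 0.0015. Stiff (friction about 3.5 N, no spring): it stays where it is pushed. Segment centre at carrier x = 78.5 mm, y = 16.25 mm
- far_4 (a joint): press-in travel of segment 4 of the far seal strip (m): 0 = standing proud, 0.006 = fully seated; starts at 0 to 0.0015. Stiff (friction about 3.5 N, no spring): it stays where it is pushed. Segment centre at carrier x = 78.5 mm, y = 48.75 mm
- roller: hand roller standing on its two rubber wheels, 310 g in all, origin at the underside of the wheels, z up, x its rolling direction. Wheels 28 mm across, 22 mm wide (y), axles at x = +-22 mm, in a steel frame 72 mm long (x), 30 mm wide and 42 mm high, whose cheeks start 12 mm above the underside; above it a black grip. It works the same either way round
- roller_grip (a point): middle of the roller's black grip, 64 mm above the underside of its wheels; the grip is 18 mm thick (roller y), 50 mm long (roller x), and reaches from 42 to 84 mm above the underside; pinch it across roller y. Axes as the roller's
- wheel_front (a joint): rotation of the wheel at roller x = +22 mm (rad), turns freely
- wheel_rear (a joint): rotation of the wheel at roller x = -22 mm (rad), turns freely
- dock: fixed shallow grey open box in which the roller is kept standing; outside 94 mm (x) by 50 mm (y), walls 4 mm thick and 14 mm high, floor 4 mm thick; origin at the centre of its underside; the roller stands on the floor with its x along the dock's x
- tin_a: bystander: loose gold tin, 66 mm across, 22 mm high

How it is judged:
By the outcome, as a careful person would: the job done as asked, in the order asked, and still so for the second after the job is handed in, with the robot touching nothing.
Of pot_1, pot_2, pot_3, pot_4 only 2 to 4 are there at a start; the rules pass over those that are not, and their reading is None.
At some moment in a run one of pot_1, pot_2, pot_3, pot_4, tray may be knocked a few centimetres aside while the robot is not near it.
It also fails if it takes over 210 s, if anything falls off the work surface, if the arm or the gripper's body presses on something with over 40 N, if the wrist force passes 120 N, or if a joint passes its speed limit or range.

## Working session

There is one attempt and no reset: what is moved stays moved. The work goes in short steps, each a Python script; the robot and the scene stay as the last script left them, time stands still between calls to the robot, and variables do not carry over. Pictures are saved under pics/ and viewed, and the job is handed in when it is done.

```bash
ls; mkdir -p pics
python3 - <<'E'
from workcell import bot
import cv2,numpy as np
for n in("scene","top"):
    c=bot.read_camera(n);cv2.imwrite(f"pics/{n}0.png",c["pixels"])
    R=np.array(c["R"]);t=np.array(c["t"]);print(n,c["fx"],c["fy"],c["cx"],c["cy"],R.round(3).tolist(),(-R.T@t).round(3))
print(bot.current_clock(),bot.current_tool_rot(),bot.current_opening())
E
```

```text
pics
scene 423.26372568842453 423.26372568842453 251.7376178121956 193.07123770292915 [[-0.879, -0.476, 0.002], [-0.356, 0.654, -0.668], [0.316, -0.588, -0.744]] [0.188 0.575 0.974]
top 403.8687371772279 403.8687371772279 256.2661998274726 194.39306211429033 [[-0.005, -1.0, 0.01], [-0.985, 0.003, -0.172], [0.172, -0.01, -0.985]] [ 0.438 -0.125  0.903]
0.1 [-2.50842947e+00  1.88924837e+00  1.79872134e-03] 1.0010769307431133
```

View pics/scene0.png

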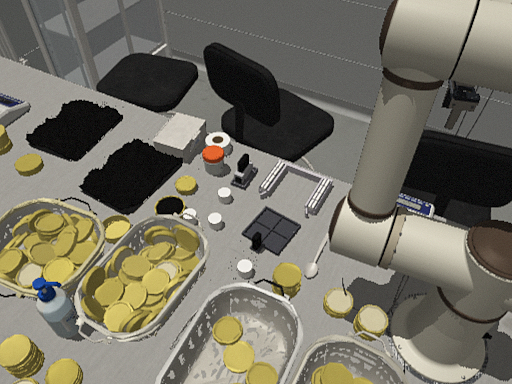

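View pics/top0.png

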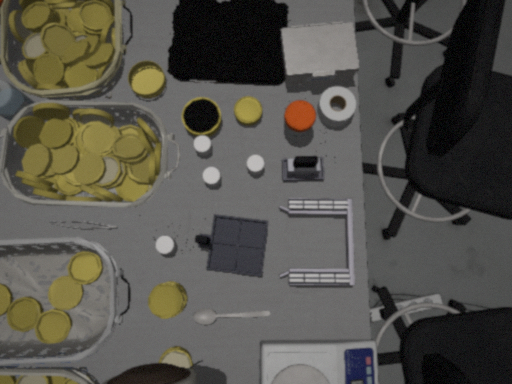

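Run:
```python
import cv2
a=cv2.imread("pics/top0.png")
b=cv2.resize(a[120:320,140:370],None,fx=3.45,fy=3,interpolation=cv2.INTER_CUBIC)
b=cv2.resize(a[125:300,140:370],None,fx=3.4,fy=3.4,interpolation=cv2.INTER_CUBIC)
cv2.imwrite("pics/z0.png",b)
a=cv2.imread("pics/scene0.png")
cv2.imwrite("pics/z1.png",cv2.resize(a[130:290,150:350],None,fx=3.7,fy=3.7,interpolation=cv2.INTER_CUBIC))
```

```text
(no output)
```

View pics/z0.png

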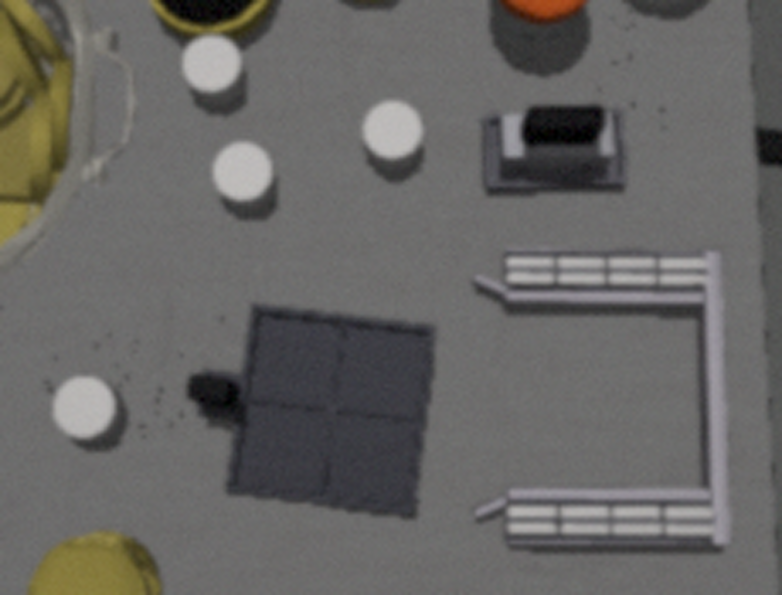

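View pics/z1.png

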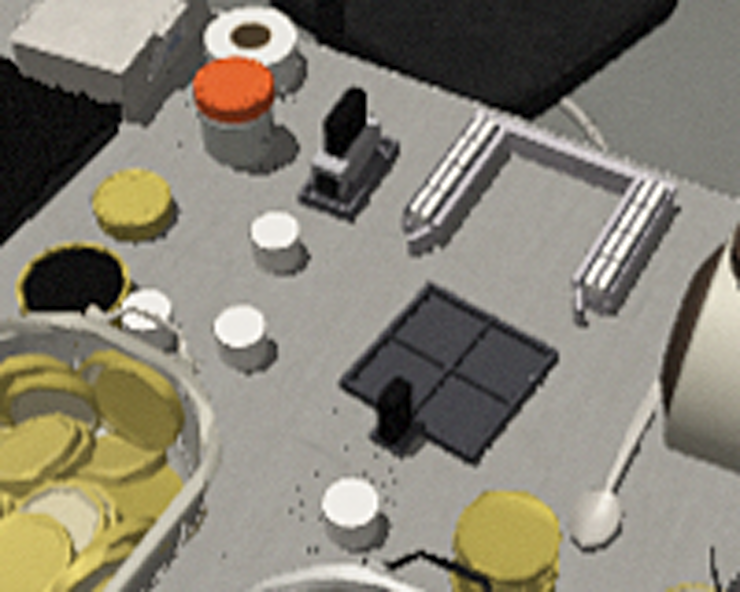

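```bash
cat > h.py <<'E'
from workcell import bot
import cv2,numpy as np
from scipy.optimize import least_squares
from scipy.spatial.transform import Rotation as Rot
def cam(n,save=None):
    c=bot.read_camera(n)
    c["R"]=np.array(c["R"]);c["t"]=np.array(c["t"])
    if save: cv2.imwrite(f"pics/{save}.png",c["pixels"])
    return c
def unproj(c,u,v,z):
    d=c["R"].T@np.array([(u-c["cx"])/c["fx"],(v-c["cy"])/c["fy"],1.])
    o=-c["R"].T@c["t"]; return o+d*(z-o[2])/d[2]
def proj(c,X):
    p=(c["R"]@np.atleast_2d(X).T).T+c["t"]
    return np.c_[c["fx"]*p[:,0]/p[:,2]+c["cx"],c["fy"]*p[:,1]/p[:,2]+c["cy"]]
def T(pose,P):
    x,y,a=pose;P=np.atleast_2d(P);ca,sa=np.cos(a),np.sin(a)
    return np.c_[x+ca*P[:,0]-sa*P[:,1],y+sa*P[:,0]+ca*P[:,1],P[:,2]]
def fit(c,P,uv,x0):
    r=least_squares(lambda q:(proj(c,T(q,P))-uv).ravel(),x0); return r.x,np.sqrt(np.mean(r.fun**2))
def down(jaw):  # tool down, tool x axis at world angle jaw
    x=np.array([np.cos(jaw),np.sin(jaw),0]);z=np.array([0,0,-1.]);y=np.cross(z,x)
    return Rot.from_matrix(np.c_[x,y,z]).as_rotvec()
def zoom(c,u0,u1,v0,v1,name,s=None):
    a=c["pixels"][v0:v1,u0:u1]; s=s or min(790/(u1-u0),590/(v1-v0))
    cv2.imwrite(f"pics/{name}.png",cv2.resize(a,None,fx=s,fy=s,interpolation=cv2.INTER_CUBIC));print("zoom",s)
def pots(c):
    hsv=cv2.cvtColor(c["pixels"],cv2.COLOR_BGR2HSV)
    m=((hsv[...,2]>185)&(hsv[...,1]<40)).astype(np.uint8)
    n,l,s,ce=cv2.connectedComponentsWithStats(m)
    return [(ce[i],s[i]) for i in range(1,n) if s[i,4]>60]
E
python3 - <<'E'
from h import *
c=cam("top")
for ce,s in pots(c):
    print(ce.round(1),s.tolist(),unproj(c,*ce,0.034).round(4))
z=lambda L:np.array([[140+(x+.5)/3.4-.5,125+(y+.5)/3.4-.5] for x,y in L])
# tray: corners; tray +y => world +y approx (image left), tray +x => up
h=.061
uv=z([(255,305),(435,325),(415,517),(228,492)])
P=[[h,h,.012],[h,-h,.012],[-h,-h,.012],[-h,h,.012]]
print("tray",fit(c,np.array(P),uv,[.42,-.05,0]))
# carrier strips corners (far upper, near lower) z~.034
uv=z([(505,256),(707,256),(707,285),(505,285),(507,506),(714,506),(714,535),(507,535)])
P=[]
for s in(1,-1):
    P+=[[s*78.5+9,65,34.5],[s*78.5+9,-65,34.5],[s*78.5-9,-65,34.5],[s*78.5-9,65,34.5]]
print("car",fit(c,np.array(P)/1e3,uv,[.42,-.28,0]))
uv=z([(484,117),(622,110),(624,188),(488,192)])
P=np.array([[47,25,14],[-47,25,14],[-47,-25,14],[47,-25,14]])/1e3
# dock x along world +y
q,e=fit(c,P@np.array([[1,0,0],[0,1,0],[0,0,1]]),uv,[.5,-.25,np.pi/2]);print("dock(bad order?)",q,e)
for u,v in uv: print(unproj(c,u,v,.014).round(4))
E
```

```text
[201.7 143.7] [195, 137, 14, 13, 106] [ 0.7046 -0.0126  0.034 ]
[254.7 162.6] [248, 156, 14, 14, 137] [ 0.661  -0.1306  0.034 ]
[210.6 174.8] [204, 168, 14, 14, 148] [ 0.6337 -0.0335  0.034 ]
tray (array([ 0.48149183, -0.09267236, -0.12350024]), np.float64(0.5361616436677703))
car (array([ 0.4890878 , -0.2666476 , -0.00969135]), np.float64(0.2655556822926906))
dock(bad order?) [ 0.65102861 -0.23926754  1.60053273] 15.594001845273016
[ 0.6743 -0.1927  0.014 ]
[ 0.679  -0.2851  0.014 ]
[ 0.6257 -0.2847  0.014 ]
[ 0.6232 -0.1945  0.014 ]
```

Run:
```python
from h import *
c=cam("top");zoom(c,110,270,85,205,"t_b",4.9)
s=cam("scene");zoom(s,100,260,150,270,"s_b",4.9)
hsv=cv2.cvtColor(c["pixels"],cv2.COLOR_BGR2HSV)
z=lambda L:np.array([[140+(x+.5)/3.4-.5,125+(y+.5)/3.4-.5] for x,y in L])
uv=z([(484,117),(622,110),(624,188),(488,192)])
P=np.array([[-47,25,14],[47,25,14],[47,-25,14],[-47,-25,14]])/1e3 # dock x -> -y world, y->+x
print("dock",fit(c,P,uv,[.65,-.24,-np.pi/2]))
```

```text
zoom 4.9
zoom 4.9
dock (array([ 0.65053738, -0.23925206, -1.53751797]), np.float64(0.6077853114205006))
```

View pics/t_b.png

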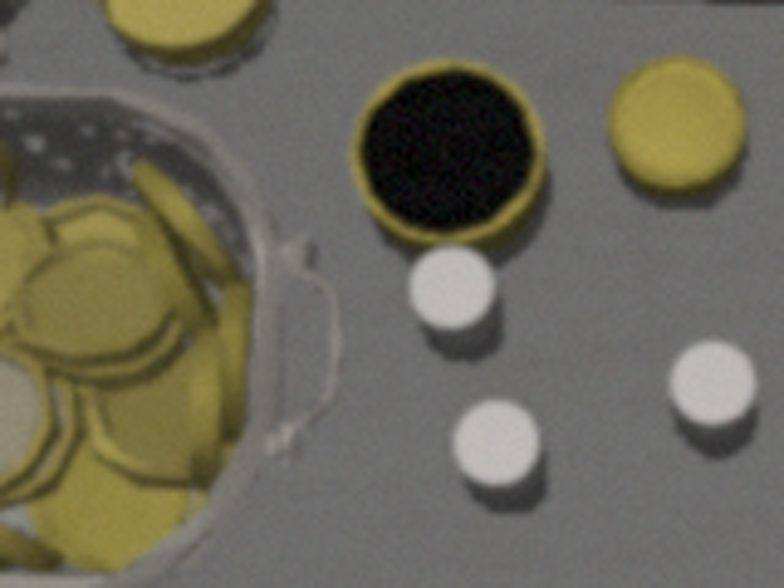

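View pics/s_b.png

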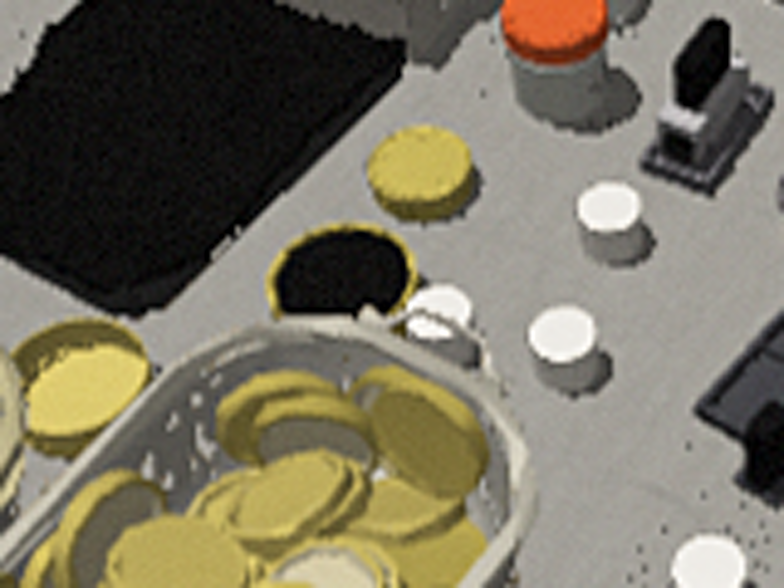

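```bash
cat >> h.py <<'E'
def tri(c1,p1,c2,p2):
    def f(X): return np.r_[(proj(c1,X)-p1).ravel(),(proj(c2,X)-p2).ravel()]
    r=least_squares(f,[.6,0,.05]);return r.x,np.sqrt(np.mean(r.fun**2))
E
python3 - <<'E'
from h import *
c=cam("top");s=cam("scene")
k=4.9
a=lambda x,y:np.array([110+(x+.5)/k-.5,85+(y+.5)/k-.5]); b=lambda x,y:np.array([100+(x+.5)/k-.5,150+(y+.5)/k-.5])
for n,p,q in [("foot1",(298,250),(370,312)),("foot2",(283,440),(490,387)),("arc",(340,340),(455,325)),
  ("potB",(497,443),(564,333)),("potA",(452,288),(440,308)),("potC",(713,383),(610,207)),("jar",(448,150),(344,277))]:
    print(n,*tri(c,a(*p),s,b(*q)))
for x,y in[(452,288),(497,443),(713,383)]:print("pot",unproj(c,*a(x,y),.034).round(4))
g=cv2.cvtColor(c["pixels"],cv2.COLOR_BGR2GRAY)
for th in(150,165):
  m=((g>th)).astype(np.uint8);n,l,st,ce=cv2.connectedComponentsWithStats(m)
  for i in range(1,n):
    if 150<st[i,4]<330 and 150<ce[i][0]<280: print(th,ce[i].round(1),st[i].tolist(),unproj(c,*ce[i],.034).round(4))
E
```

```text
foot1 [0.7036526  0.04456788 0.09758396] 0.3832128457808595
foot2 [0.62351634 0.05027036 0.08777351] 0.34471943652995773
arc [0.66437032 0.02635751 0.09138615] 0.27795335222755196
potB [ 0.63371089 -0.03425531  0.03485179] 0.2637798699331488
potA [ 0.70491306 -0.01321265  0.03841194] 0.2997343034925171
potC [ 0.66109733 -0.13128644  0.03462642] 0.21709146223316833
jar [ 0.77247039 -0.00951873  0.03226275] 0.12178168903761633
pot [ 0.7055 -0.0129  0.034 ]
pot [ 0.6332 -0.0344  0.034 ]
pot [ 0.6607 -0.1315  0.034 ]
150 [201.6 143.2] [194, 136, 17, 16, 205] [ 0.7059 -0.0123  0.034 ]
150 [255.  162.5] [247, 155, 17, 16, 221] [ 0.6613 -0.1311  0.034 ]
150 [210.8 174.7] [203, 167, 17, 17, 224] [ 0.6338 -0.0338  0.034 ]
150 [164.1 244.1] [156, 236, 17, 17, 237] [0.4827 0.0634 0.034 ]
165 [201.7 143.1] [194, 136, 16, 15, 186] [ 0.7061 -0.0125  0.034 ]
165 [254.9 162.5] [247, 155, 17, 16, 198] [ 0.6614 -0.1311  0.034 ]
165 [210.7 174.7] [203, 167, 16, 16, 204] [ 0.6339 -0.0336  0.034 ]
165 [164.1 244. ] [156, 236, 17, 17, 219] [0.4828 0.0635 0.034 ]
```

```bash
cat >> h.py <<'E'
def pick_rot(pos,jaw):
    best=None
    for k in(0,np.pi):
        r=down(jaw+k); q=bot.inverse_kinematics(pos,r)
        if q is not None:
            cst=abs(q[5]); d=np.abs(np.array(q)-bot.current_joints()).max()
            if best is None or cst+d<best[0]: best=(cst+d,r,q)
    return best[1]
def F(): return np.array(bot.current_contact_force()).round(1)
def findpots():
    c=cam("top");g=cv2.cvtColor(c["pixels"],cv2.COLOR_BGR2GRAY)
    n,l,st,ce=cv2.connectedComponentsWithStats((g>150).astype(np.uint8))
    return [unproj(c,*ce[i],.034) for i in range(1,n) if 150<st[i,4]<330 and 150<ce[i][0]<345 and 120<ce[i][1]<280],c
def movepot(p,jaw,zt,dst,jaw2,hi=0.12):
    t0=bot.current_clock()
    bot.set_gripper(.6)
    r=pick_rot([p[0],p[1],zt],jaw)
    bot.goto([p[0],p[1],hi+.02],r)
    bot.line_to([p[0],p[1],zt],max_speed=.12)
    print("at pot F",F())
    bot.set_gripper(0,newtons=20);o=bot.current_opening()*92
    print("grip mm",o)
    if o<34: raise SystemExit("missed")
    bot.line_to([p[0],p[1],hi],max_speed=.2)
    r=pick_rot([dst[0],dst[1],hi],jaw2)
    bot.goto([dst[0],dst[1],hi],r)
    bot.line_to([dst[0],dst[1],zt+.006],max_speed=.15)
    print("F",F(),"grip",bot.current_opening()*92)
    bot.set_gripper(.53)
    bot.line_to([dst[0],dst[1],hi+.03],max_speed=.25)
    print("dt",bot.current_clock()-t0,bot.current_clock())
E
python3 - <<'E'
from h import *
tray=(0.4815,-0.0927,-0.1235)
d=T(tray,[[.0287,.0287,0]])[0]
P,_=findpots();print(np.round(P,4))
p=[q for q in P if abs(q[1]-.063)<.02][0]
movepot(p,0.,.013,d,np.pi/4-.1235)
cam("scene","s1");cam("top","t1")
E
```

```text
[[ 0.7059 -0.0125  0.034 ]
 [ 0.6613 -0.1311  0.034 ]
 [ 0.6338 -0.0338  0.034 ]
 [ 0.4827  0.0634  0.034 ]]
at pot F [-0.7 -0.  -0. ]
grip mm 39.02900627814169
F [ 1.  -0.1 -0.6] grip 39.314886608892
dt 8.174999999999999 8.575
```

Run:
```python
import cv2,numpy as np
a=cv2.imread("pics/s1.png")[140:280,190:350];b=cv2.imread("pics/t1.png")[125:300,150:350]
r=lambda i:cv2.resize(i,(400,int(i.shape[0]*400/i.shape[1])))
a,b=r(a),r(b);h=max(a.shape[0],b.shape[0]);f=lambda i:np.vstack([i,np.zeros((h-i.shape[0],400,3),np.uint8)])
cv2.imwrite("pics/p1.png",np.hstack([f(a),f(b)]))
```

```text
(no output)
```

View pics/p1.png

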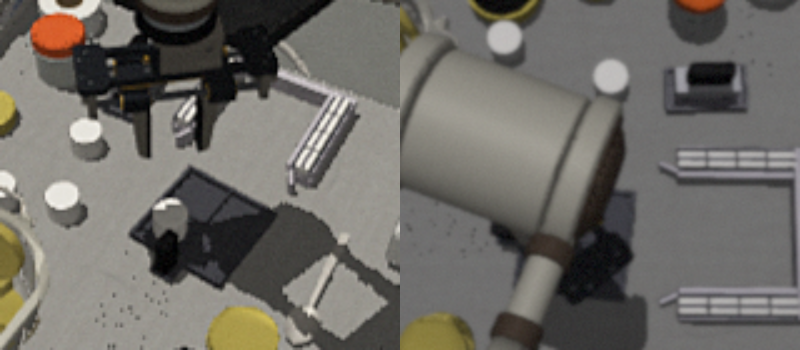

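```bash
cat >> h.py <<'E'
PARK=[-1.501,0.158,1.597,0,1.386,-0.21]
TRAY=(0.4815,-0.0927,-0.1235)
def park(): bot.set_joints(PARK)
E
python3 - <<'E'
from h import *
park()
P,c=findpots();print(np.round(P,4));zoom(c,140,360,120,290,"t2")
p=[q for q in P if np.hypot(q[0]-.661,q[1]+.131)<.02][0]
d=T(TRAY,[[.0287,-.0287,0]])[0]
movepot(p,0.3,.013,d,-np.pi/4-.1235)
park()
P,c=findpots();print(np.round(P,4));zoom(c,140,360,120,290,"t3");print(bot.current_clock())
E
```

```text
[[ 0.7059 -0.0124  0.034 ]
 [ 0.6614 -0.1311  0.034 ]
 [ 0.6339 -0.0339  0.034 ]
 [ 0.5135 -0.0668  0.034 ]]
zoom 3.4705882352941178
at pot F [ 0.3 -0.8  0.4]
grip mm 39.10590267444691
F [-0.2  0.2 -1.2] grip 38.94526779338358
dt 7.816600000000001 18.7083
[[ 0.7061 -0.0123  0.034 ]
 [ 0.6339 -0.0338  0.034 ]
 [ 0.5135 -0.0668  0.034 ]
 [ 0.5051 -0.1245  0.034 ]]
zoom 3.4705882352941178
20.7583
```

View pics/t3.png

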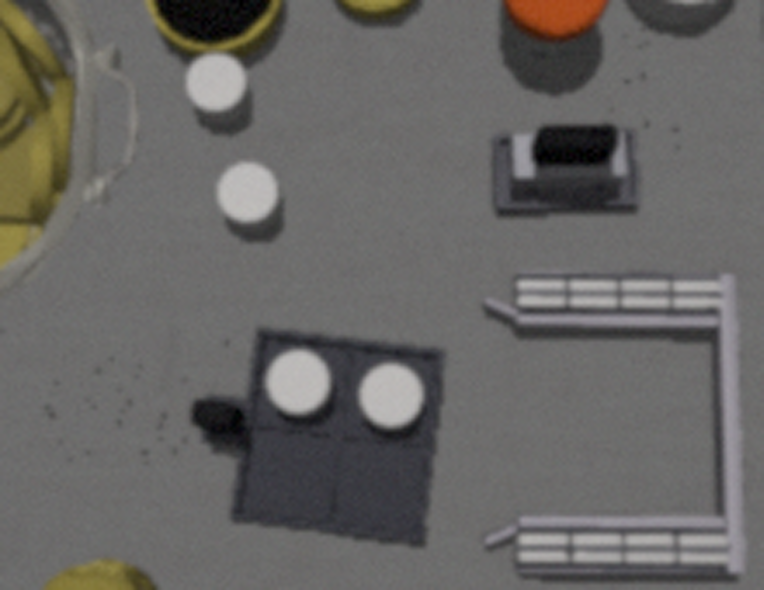

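Run:
```python
from h import *
P,c=findpots()
p=[q for q in P if np.hypot(q[0]-.634,q[1]+.034)<.02][0]
d=T(TRAY,[[-.0287,-.0287,0]])[0]
movepot(p,-np.pi/4,.013,d,np.pi/4-.1235)
park()
P,c=findpots();print(np.round(P,4));zoom(c,140,360,120,290,"t4");print(bot.current_clock())
```

```text
at pot F [-1.   0.1  1.1]
grip mm 39.27690746181935
F [ 0.5 -0.5 -0.5] grip 39.191438849303765
dt 8.458400000000001 29.2667
[[ 0.706  -0.0124  0.034 ]
 [ 0.5135 -0.0668  0.034 ]
 [ 0.505  -0.1245  0.034 ]
 [ 0.4485 -0.1164  0.034 ]]
zoom 3.4705882352941178
31.225
```

View pics/t4.png

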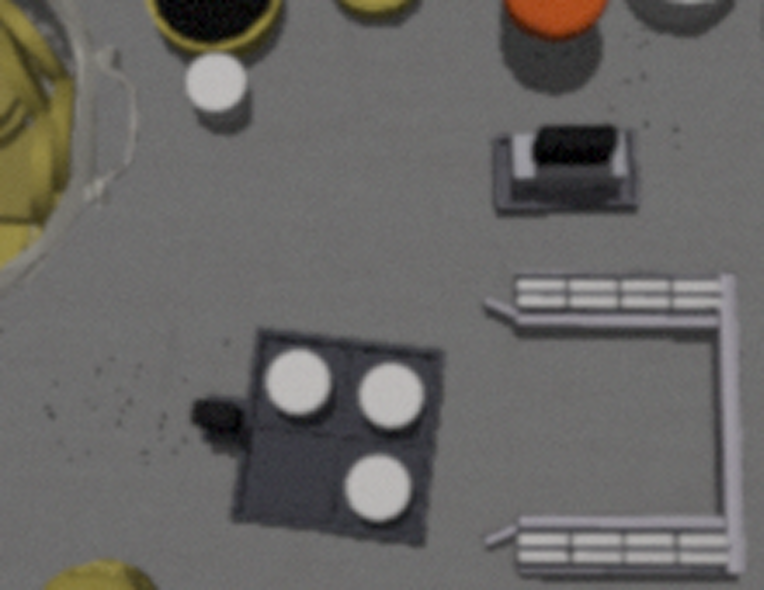

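Run:
```python
from h import *
P,c=findpots()
p=[q for q in P if np.hypot(q[0]-.706,q[1]+.0124)<.02][0]
d=T(TRAY,[[-.0287,.0287,0]])[0]
movepot(p,np.deg2rad(70),.019,d,-np.pi/4-.1235,hi=.14)
park()
P,c=findpots();print(np.round(P,4));zoom(c,140,360,120,290,"t5");print(bot.current_clock())
s=cam("scene");zoom(s,190,350,130,270,"s5")
```

```text
at pot F [-0.2  0.  -0.6]
grip mm 39.08830455673633
F [-0.3  0.2 -0.2] grip 38.80563500580688
dt 9.175000000000004 40.45
[[ 0.5135 -0.0668  0.034 ]
 [ 0.5085 -0.1168  0.034 ]
 [ 0.4541 -0.0605  0.034 ]
 [ 0.4485 -0.1163  0.034 ]]
zoom 3.4705882352941178
42.575
zoom 4.214285714285714
```

View pics/t5.png

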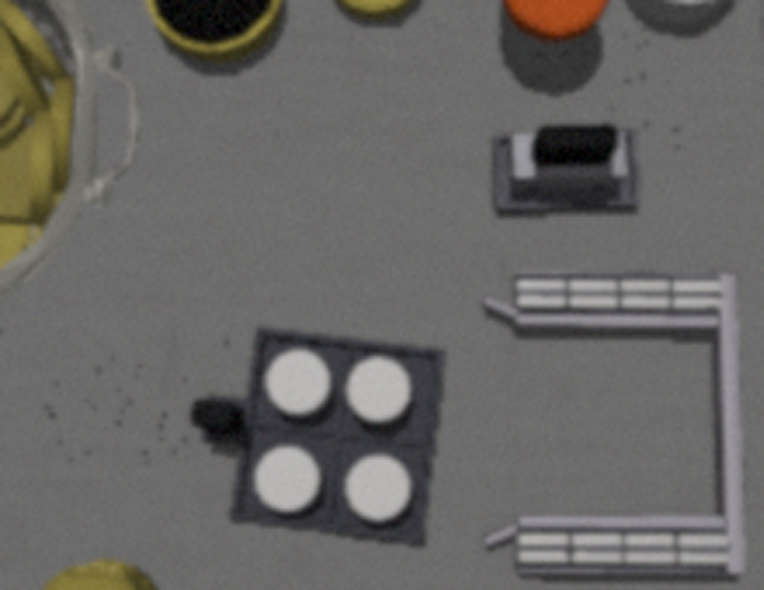

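View pics/s5.png

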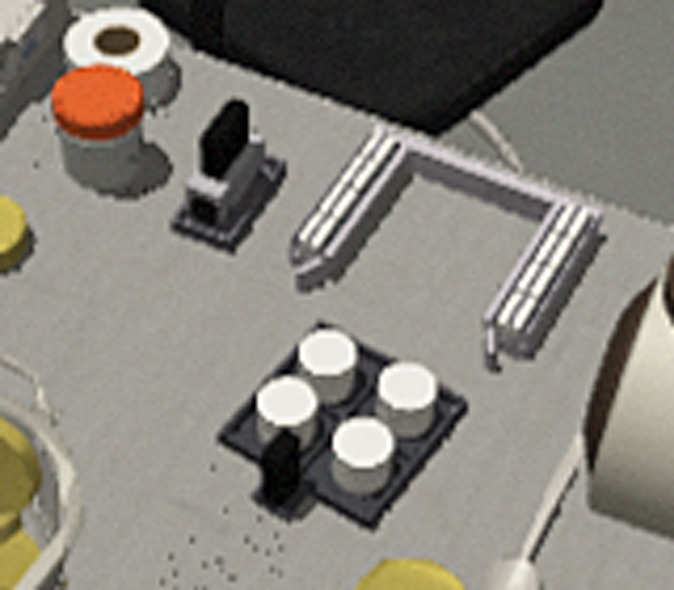

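Run:
```python
from h import *
c=cam("top");zoom(c,265,365,190,300,"c1",5.3)
k=3.470588
a=lambda x,y:(140+(x+.5)/k-.5,120+(y+.5)/k-.5)
print("handle top",unproj(c,*a(217,415),.055),T(TRAY,[[0,.074,0]]))
```

```text
zoom 5.3
handle top [ 0.4913317  -0.02007917  0.055     ] [[ 0.49061579 -0.01926362  0.        ]]
```

View pics/c1.png

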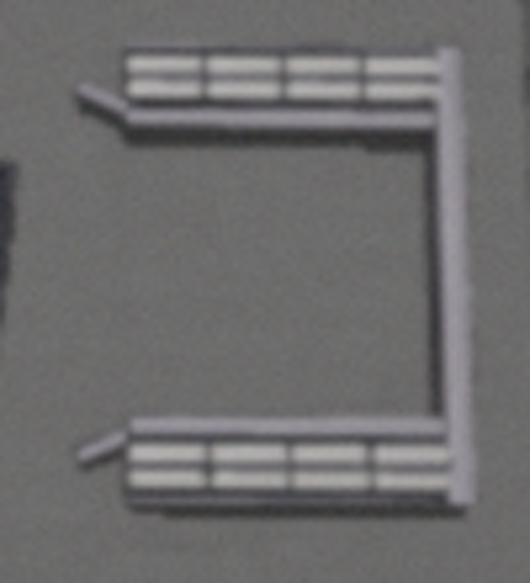

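Run:
```python
from h import *
c=cam("top")
k=5.3
a=lambda x,y:(265+(x+.5)/k-.5,190+(y+.5)/k-.5)
for n,x,y,z in[("far edge L",140,128,.028),("far edge R",430,128,.028),("near edge L",140,419,.028),("near edge R",440,419,.028),
 ("mouth far",126,120,.028),("mouth near",130,425,.028),("stop far",437,110,.028),("stop near",446,415,.028),
 ("strip far outer",126,57,.0345),("strip far inner",126,101,.0345),("strip near in",128,443,.0345),("strip near out",128,490,.0345),
 ("flare tip far",82,90,.022),("flare tip near",82,460,.022)]:
    print(n,unproj(c,*a(x,y),z).round(4))
```

```text
far edge L [ 0.5476 -0.2093  0.028 ]
far edge R [ 0.5471 -0.329   0.028 ]
near edge L [ 0.4298 -0.207   0.028 ]
near edge R [ 0.4292 -0.328   0.028 ]
mouth far [ 0.5509 -0.2036  0.028 ]
mouth near [ 0.4274 -0.203   0.028 ]
stop far [ 0.5546 -0.3322  0.028 ]
stop near [ 0.4307 -0.3305  0.028 ]
strip far outer [ 0.5762 -0.2035  0.0345]
strip far inner [ 0.5579 -0.2032  0.0345]
strip near in [ 0.4204 -0.2015  0.0345]
strip near out [ 0.4021 -0.2011  0.0345]
flare tip far [ 0.5643 -0.1861  0.022 ]
flare tip near [ 0.4135 -0.1839  0.022 ]
```

```bash
cat >> h.py <<'E'
CAR=(.4885,-.267,-.009)
E
python3 - <<'E'
from h import *
g=T(TRAY,[[0,.076,0]])[0]
z=.028
bot.set_gripper(.45)
r=pick_rot([g[0],g[1],z],TRAY[2])
bot.goto([g[0],g[1],.13],r)
bot.line_to([g[0],g[1],z],max_speed=.12);print(F())
bot.set_gripper(0,newtons=40);print("grip",bot.current_opening()*92,F())
# align
rz=Rot.from_rotvec(r);x=rz.as_matrix()[:,0];jaw=np.arctan2(x[1],x[0])
k=0 if abs(jaw)<1.5 else np.pi
p=T(CAR,[[0,.168+.076,0]])[0]
bot.line_to([p[0],p[1],z],rot=down(CAR[2]+k),max_speed=.04)
print(F(),bot.current_ee_pos(),p,"grip",bot.current_opening()*92,bot.current_clock())
c=cam("top");zoom(c,190,370,120,300,"t6");s=cam("scene");zoom(s,190,350,130,270,"s6")
E
```

```text
[ 0.5 -1.2  0.1]
grip 16.15383270790272 [ 1.8 -0.   1.6]
[-0.5 -1.2  3.6] [ 0.49117474 -0.02328732  0.02849239] [ 0.49069597 -0.02300988  0.        ] grip 15.390852574624844 47.1
zoom 3.2777777777777777
zoom 4.214285714285714
```

View pics/t6.png

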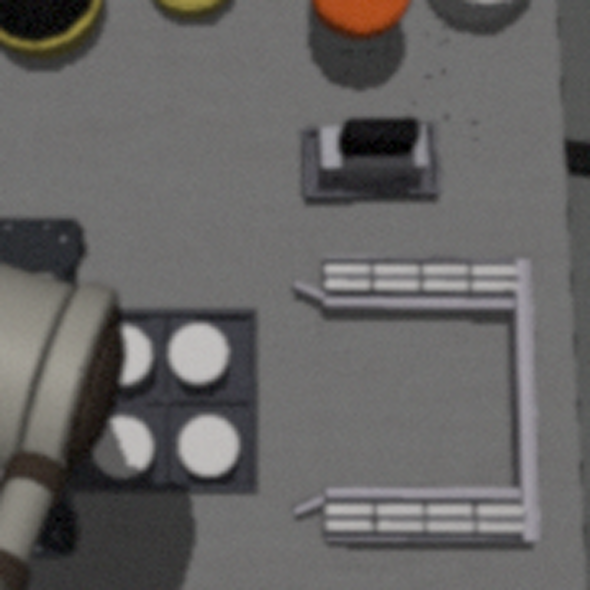

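View pics/s6.png

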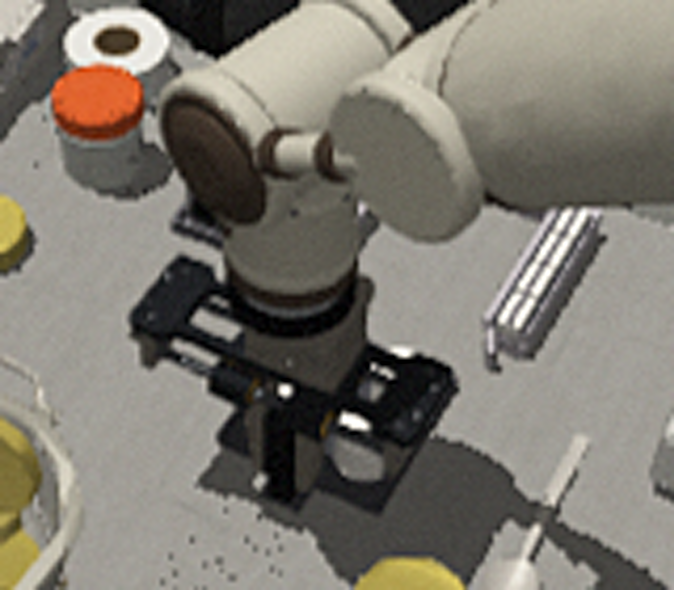

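Run:
```python
from h import *
c=cam("top")
k=3.27777
a=lambda x,y:(190+(x+.5)/k-.5,120+(y+.5)/k-.5)
A=unproj(c,*a(257,311),.012);B=unproj(c,*a(257,493),.012);print(A,B,(A+B)/2,np.linalg.norm(A-B))
print(T(CAR,[[.061,.168-.061,0],[-.061,.168-.061,0]]))
# top-edge slope of tray
print(unproj(c,*a(140,311),.012),unproj(c,*a(120,493),.012))
```

```text
[ 0.54799645 -0.15987006  0.012     ] [ 0.42683948 -0.15867827  0.012     ] [ 0.48741797 -0.15927417  0.012     ] 0.12116283187031344
[[ 0.55046052 -0.16055333  0.        ]
 [ 0.42846546 -0.15945534  0.        ]]
[ 0.5482835  -0.08067361  0.012     ] [ 0.4272862 -0.068112   0.012    ]
```

```bash
sed -i 's/^CAR=.*/CAR=(.4900,-.2675,-.009)  # robot frame/' h.py
python3 - <<'E'
from h import *
z=.028
for y in (.14,.12,.10,.08,.06,.04,.02,.01):
    p=T(CAR,[[0,y+.076,0]])[0]
    bot.line_to([p[0],p[1],z],max_speed=.04)
    f=F();print(y,f,np.array(bot.current_ee_pos()).round(4),p.round(4),round(bot.current_opening()*92,1))
    if abs(f).max()>15: break
print(bot.current_clock())
c=cam("top");zoom(c,220,370,180,300,"t7");s=cam("scene");zoom(s,190,350,130,270,"s7")
E
```

```text
0.14 [-0.5  5.1  6.7] [ 0.4923 -0.0505  0.0285] [ 0.4919 -0.0515  0.    ] 16.1
0.12 [-0.5  4.2  6.8] [ 0.4922 -0.0708  0.0285] [ 0.4918 -0.0715  0.    ] 15.9
0.1 [0.4 3.3 6.7] [ 0.492  -0.0907  0.0285] [ 0.4916 -0.0915  0.    ] 15.8
0.08 [0.2 4.2 6.8] [ 0.4919 -0.1107  0.0285] [ 0.4914 -0.1115  0.    ] 15.8
0.06 [-0.6  3.6  6.6] [ 0.4917 -0.1307  0.0285] [ 0.4912 -0.1315  0.    ] 15.8
0.04 [-0.1  4.1  7.9] [ 0.4915 -0.1506  0.0285] [ 0.491  -0.1515  0.    ] 15.9
0.02 [0.2 3.8 7.4] [ 0.4913 -0.1706  0.0285] [ 0.4909 -0.1715  0.    ] 15.6
0.01 [0.3 3.4 6.9] [ 0.4912 -0.1808  0.0285] [ 0.4908 -0.1815  0.    ] 15.7
52.4167
zoom 4.916666666666667
zoom 4.214285714285714
```

View pics/t7.png

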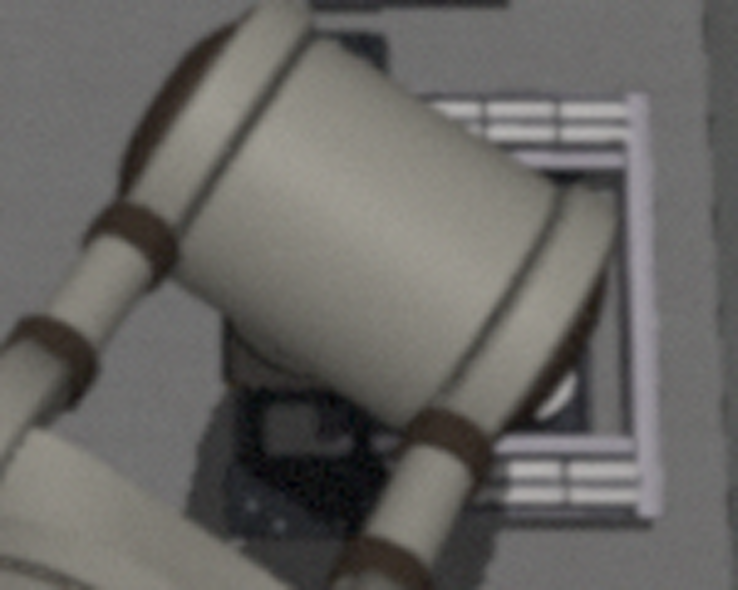

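Run:
```python
from h import *
z=.028
y=.01
while y>-.012:
    y-=.0015
    p=T(CAR,[[0,y+.076,0]])[0]
    bot.line_to([p[0],p[1],z],max_speed=.02)
    f=F();print(round(y,4),f,np.array(bot.current_ee_pos()).round(4),round(bot.current_opening()*92,1))
    if f[1]>14: break
print(bot.current_clock())
```

```text
0.0085 [0.6 6.4 8.6] [ 0.4912 -0.1817  0.0285] 16.0
0.007 [0.1 6.6 9.9] [ 0.4912 -0.1831  0.0285] 15.9
0.0055 [0.2 6.1 9.8] [ 0.4912 -0.1845  0.0285] 15.8
0.004 [0.7 6.6 8.5] [ 0.4911 -0.186   0.0285] 16.3
0.0025 [0.5 7.7 8.7] [ 0.4912 -0.1875  0.0285] 15.7
0.001 [0.2 6.7 8.6] [ 0.4911 -0.189   0.0285] 15.8
-0.0005 [-0.3  6.9  8.7] [ 0.4911 -0.1905  0.0285] 15.4
-0.002 [-0.3  6.6  7.9] [ 0.4911 -0.192   0.0285] 15.8
-0.0035 [0.5 6.2 8.7] [ 0.4911 -0.1935  0.0285] 15.6
-0.005 [0.6 7.  8.2] [ 0.4911 -0.195   0.0285] 15.4
-0.0065 [ 0.5 10.8 11. ] [ 0.4911 -0.1952  0.0285] 15.7
-0.008 [ 2.1 15.2 13. ] [ 0.4913 -0.1954  0.0285] 15.5
55.5167
```

Run:
```python
from h import *
p=T(CAR,[[0,-.0065+.076,0]])[0]
bot.line_to([p[0],p[1],.028],max_speed=.02);print(F())
bot.set_gripper(.4);print(F())
bot.line_to([p[0],p[1],.15],max_speed=.15)
park()
c=cam("top");zoom(c,220,370,130,300,"t8");s=cam("scene");zoom(s,190,350,130,270,"s8");print(bot.current_clock(),F())
```

```text
[ 2.1 10.1  9.1]
[ 0.6  0.4 -0.1]
zoom 3.4705882352941178
zoom 4.214285714285714
59.1083 [-0.4  0.1  0.6]
```

View pics/t8.png

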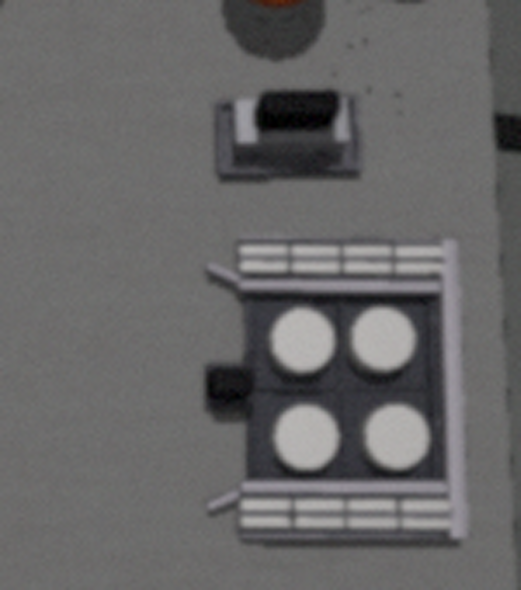

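View pics/s8.png

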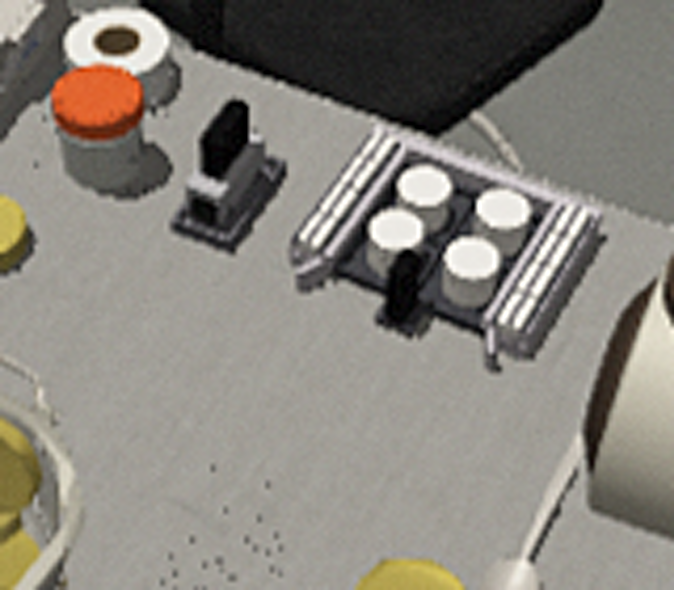

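Run:
```python
from h import *
c=cam("top");zoom(c,275,330,150,190,"r1",14);s=cam("scene");zoom(s,225,262,148,194,"r2",12.8)
```

```text
zoom 14
zoom 12.8
```

View pics/r1.png

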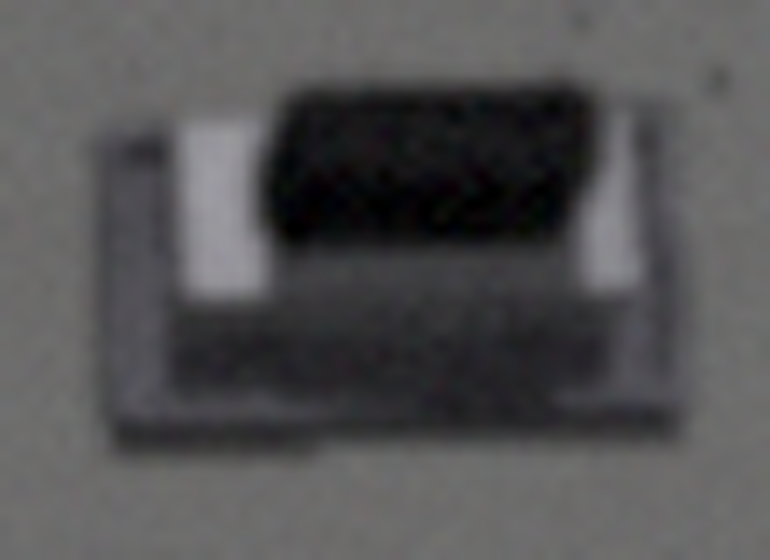

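View pics/r2.png

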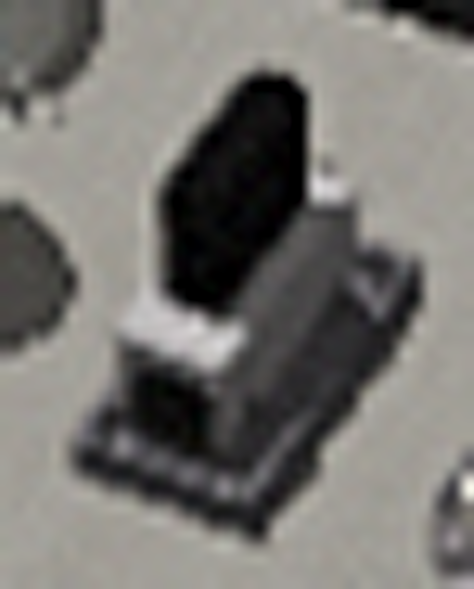

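Run:
```python
from h import *
c=cam("top");k=14
a=lambda x,y:(275+(x+.5)/k-.5,150+(y+.5)/k-.5)
uv=np.array([a(180,120),a(640,110),a(640,290),a(180,298)])
P=np.array([[-36,15,46],[36,15,46],[36,-15,46],[-36,-15,46]])/1e3
print(fit(c,P,uv,[.65,-.24,-1.55]))
uv2=np.array([a(290,88),a(592,86),a(570,238),a(270,243)])
P2=np.array([[-25,9,88],[25,9,88],[25,-9,46],[-25,-9,46]])/1e3
print(fit(c,P2,uv2,[.65,-.24,-1.55]))
uvd=np.array([a(103,133),a(670,105),a(683,412),a(112,425)])
Pd=np.array([[-47,25,14],[47,25,14],[47,-25,14],[-47,-25,14]])/1e3
print("dock",fit(c,Pd,uvd,[.65,-.24,-1.55]))
print(fit(c,np.r_[P,P2],np.r_[uv,uv2],[.65,-.24,-1.55]))
s=cam("scene");k=12.8
b=lambda x,y:(225+(x+.5)/k-.5,148+(y+.5)/k-.5)
print(proj(s,T((.6500,-.2405,-1.54),P)), b(120,330),b(325,200),b(355,210) if 0 else "", b(215,375))
print(proj(s,T((.6500,-.2405,-1.54),[[0,0,.088]])),b(270,80))
```

```text
(array([ 0.65432374, -0.23776468, -1.55961214]), np.float64(0.28067086598695834))
(array([ 0.65499731, -0.23820031, -1.54686905]), np.float64(1.0712354253533225))
dock (array([ 0.65181651, -0.23883026, -1.54149359]), np.float64(0.3897815700503532))
(array([ 0.65466819, -0.23798556, -1.55577057]), np.float64(0.7955983744412058))
[[235.66871987 173.68456175]
 [246.378318   159.22262609]
 [254.85006753 162.19333403]
 [244.34857365 176.85452169]] (233.9140625, 173.3203125) (249.9296875, 163.1640625)  (241.3359375, 176.8359375)
[[245.26325054 158.01671243]] (245.6328125, 153.7890625)
```

Run:
```python
from h import *
gx,gy=.6558,-.2385;z=.052
bot.set_gripper(.45)
r=pick_rot([gx,gy,z],.018)
print(r)
bot.goto([gx,gy,.15],r)
bot.line_to([gx,gy,z],max_speed=.12);print("F",F(),bot.current_ee_pos())
bot.set_gripper(0,newtons=60);print("grip",bot.current_opening()*92,F(),bot.current_ee_pos())
bot.line_to([gx,gy,.16],max_speed=.1)
print("F",F(),"grip",bot.current_opening()*92,bot.current_ee_pos(),bot.current_clock())
s=cam("scene");zoom(s,190,350,80,220,"s9")
```

```text
[3.14146542 0.02827395 0.        ]
F [ 1.  -0.5 -0.8] [ 0.65654426 -0.23895268  0.05315711]
grip 17.824561193617367 [ 0.3 -0.4  2.1] [ 0.65600754 -0.23862987  0.05253757]
F [-0.5 -0.3 -3.5] grip 17.74787915519133 [ 0.65520055 -0.23818508  0.15876381] 64.3917
zoom 4.214285714285714
```

View pics/s9.png

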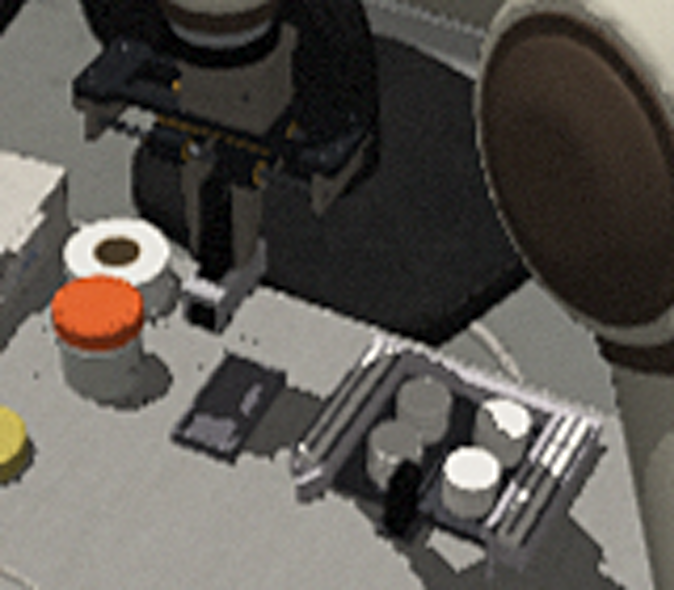

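```bash
cat >> h.py <<'E'
def cp(x,y,z):
    p=T(CAR,[[x,y,z]])[0]; return [p[0],p[1],z]
def press(x,y,fmax=24,zc=.084):
    bot.line_to(cp(x,y,.095),max_speed=.15)
    while zc>.064:
        bot.line_to(cp(x,y,zc),max_speed=.03)
        f=F();e=bot.current_ee_pos();print(round(zc,4),f,np.array(e).round(4))
        if f[2]>fmax: break
        zc-=.0015
    return zc
E
python3 - <<'E'
from h import *
r=down(CAR[2]+0)
R0=Rot.from_rotvec(bot.current_tool_rot()).as_matrix();print(R0[:,0])
if R0[0,0]<0: r=down(CAR[2]+np.pi)
p=cp(.0785,.038,.16)
bot.line_to(p,rot=r,max_speed=.15);print(F())
zc=press(.0785,.038)
bot.line_to(cp(.0785,.038,.095),max_speed=.1)
print(bot.current_clock())
E
```

```text
[ 0.99983643  0.01799423 -0.00182066]
[-0.2  0.3 -3.4]
0.084 [ 0.3  0.4 -2.8] [ 0.5688 -0.2302  0.0839]
0.0825 [-0.1  0.4 -3.7] [ 0.5689 -0.2303  0.0826]
0.081 [-2.2  0.2  2.4] [ 0.569  -0.2305  0.0816]
0.0795 [-1.8 -0.6  4.2] [ 0.569  -0.2305  0.0799]
0.078 [-0.7 -0.3  2.1] [ 0.569  -0.2303  0.078 ]
0.0765 [-3.2 -0.7  7.9] [ 0.5691 -0.2306  0.0774]
0.075 [-6.6  0.8 15.4] [ 0.5692 -0.2311  0.0773]
0.0735 [-9.2  0.2 21.1] [ 0.5693 -0.2317  0.0773]
0.072 [-12.3   1.2  28.5] [ 0.5694 -0.2323  0.0772]
68.6583
```

```bash
cat >> h.py <<'E'
def roll(x,z=.0735,y0=-.042,y1=.042):
    bot.line_to(cp(x,y0,.084),max_speed=.1)
    bot.line_to(cp(x,y0,z),max_speed=.03);print(F())
    for ys in (np.linspace(y0,y1,8),np.linspace(y1,y0,5)):
        for y in ys[1:]:
            bot.line_to(cp(x,y,z),max_speed=.05)
            print(round(y,3),F(),np.array(bot.current_ee_pos()).round(4))
    bot.line_to(cp(x,y0,.10),max_speed=.1)
E
python3 - <<'E'
from h import *
press(.0785,-.038,fmax=18)
bot.line_to(cp(.0785,-.038,.09),max_speed=.1)
roll(.0785)
print(bot.current_opening()*92,bot.current_clock())
s=cam("scene");zoom(s,240,350,145,235,"s10")
E
```

```text
0.084 [ 0.6 -0.3 -3.2] [ 0.568  -0.3059  0.0837]
0.0825 [ 0.6 -0.6 -2.2] [ 0.5683 -0.3064  0.0827]
0.081 [-1.4 -0.2  3.8] [ 0.5684 -0.3067  0.0818]
0.0795 [-1.4  0.8  4.7] [ 0.5684 -0.3065  0.0799]
0.078 [-0.1 -0.6  3.4] [ 0.5684 -0.3062  0.078 ]
0.0765 [-1.   0.5  7.6] [ 0.5684 -0.3067  0.0774]
0.075 [-5.   0.6 14.3] [ 0.5685 -0.3073  0.0774]
0.0735 [-7.7  0.7 20.7] [ 0.5686 -0.3079  0.0773]
[-5.3 -0.7 14.8]
-0.03 [-7.3  1.  15.4] [ 0.5689 -0.2998  0.0774]
-0.018 [-6.6  0.1 14.4] [ 0.5691 -0.2878  0.0773]
-0.006 [-6.3  0.2 14.8] [ 0.5692 -0.2758  0.0773]
0.006 [-6.8  0.3 15.5] [ 0.5693 -0.2637  0.0774]
0.018 [-7.5 -0.3 15.7] [ 0.5695 -0.2517  0.0774]
0.03 [-6.1 -0.1 15.7] [ 0.5696 -0.2396  0.0774]
0.042 [-6.7  1.6 15.9] [ 0.5697 -0.2275  0.0773]
0.021 [-6.  -0.6 15.4] [ 0.5695 -0.2495  0.0774]
0.0 [-6.5 -0.7 14.8] [ 0.5694 -0.2705  0.0774]
-0.021 [-6.1 -0.1 13.5] [ 0.5693 -0.2916  0.0774]
-0.042 [-4.7 -0.3 12.3] [ 0.5691 -0.3126  0.0773]
17.487562519504213 78.075
zoom 6.555555555555555
```

View pics/s10.png

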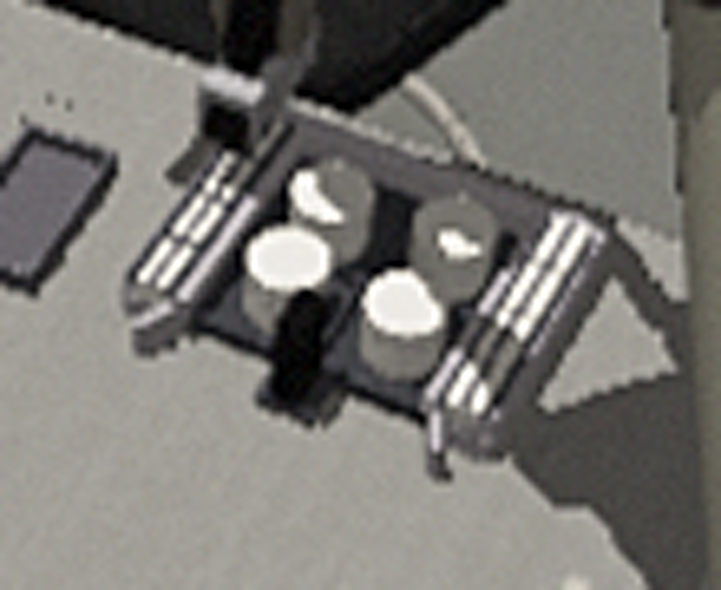

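Run:
```python
from h import *
bot.line_to(cp(.0785,-.042,.15),max_speed=.15)
bot.line_to(cp(-.0785,.038,.15),max_speed=.2)
press(-.0785,.038,fmax=20)
bot.line_to(cp(-.0785,.038,.095),max_speed=.1)
press(-.0785,-.038,fmax=20)
bot.line_to(cp(-.0785,-.038,.09),max_speed=.1)
roll(-.0785)
bot.line_to(cp(-.0785,-.042,.15),max_speed=.15)
print(bot.current_opening()*92,bot.current_clock())
```

```text
0.084 [ 0.2  0.4 -3.1] [ 0.4118 -0.2288  0.084 ]
0.0825 [-0.5 -0.5 -1.6] [ 0.412  -0.229   0.0827]
0.081 [ 0.3 -0.6  2.1] [ 0.4121 -0.2291  0.0814]
0.0795 [-0.2  0.2  3.8] [ 0.4121 -0.2291  0.0798]
0.078 [ 0.6 -0.2  2.5] [ 0.4121 -0.2289  0.078 ]
0.0765 [-2.8 -0.5  8.8] [ 0.4122 -0.2294  0.0774]
0.075 [-4.7  0.9 17.2] [ 0.4123 -0.2303  0.0773]
0.0735 [-8.6  0.8 27. ] [ 0.4124 -0.2312  0.0772]
0.084 [ 0.1 -0.  -2.8] [ 0.4111 -0.3045  0.0838]
0.0825 [-0.   1.1 -3.6] [ 0.4112 -0.3048  0.0825]
0.081 [-0.6  0.6  0.4] [ 0.4113 -0.3052  0.0815]
0.0795 [-1.8  0.2  3.5] [ 0.4113 -0.3052  0.08  ]
0.078 [-0.7 -0.8  2.6] [ 0.4113 -0.3049  0.078 ]
0.0765 [-3.  -0.3  8.4] [ 0.4114 -0.3055  0.0774]
0.075 [-5.5  0.1 15.3] [ 0.4115 -0.3064  0.0773]
0.0735 [-8.5  0.9 23.9] [ 0.4116 -0.3074  0.0772]
[-7.6 -0.3 17.7]
-0.03 [-7.2  1.  19.3] [ 0.4119 -0.2994  0.0773]
-0.018 [-7.8  0.7 19.8] [ 0.412  -0.2874  0.0773]
-0.006 [-8.2  0.2 21.1] [ 0.4122 -0.2753  0.0773]
0.006 [-8.4  1.4 20.4] [ 0.4123 -0.2633  0.0773]
0.018 [-7.5  1.3 21.4] [ 0.4124 -0.2512  0.0772]
0.03 [-8.   0.7 21.5] [ 0.4126 -0.2392  0.0773]
0.042 [-8.4  1.3 22.4] [ 0.4127 -0.2271  0.0772]
0.021 [-6.8 -0.2 20.1] [ 0.4125 -0.249   0.0773]
0.0 [-6.8 -0.8 18.8] [ 0.4124 -0.27    0.0773]
-0.021 [-5.8 -0.4 16.6] [ 0.4123 -0.2911  0.0773]
-0.042 [-5.2 -0.7 16.9] [ 0.4122 -0.312   0.0772]
17.42036010973183 92.6917
```

Run:
```python
from h import *
gx,gy=.6548,-.2388
bot.line_to([gx,gy,.16],rot=down(.022),max_speed=.2)
bot.line_to([gx,gy,.075],max_speed=.1)
c=cam("top");zoom(c,260,345,140,200,"t11");s=cam("scene");zoom(s,215,275,125,200,"s11");print(F(),bot.current_ee_pos())
```

```text
zoom 9.294117647058824
zoom 7.866666666666666
[-0.2  0.8 -4.2] [ 0.65558094 -0.23923121  0.07632121]
```

View pics/t11.png

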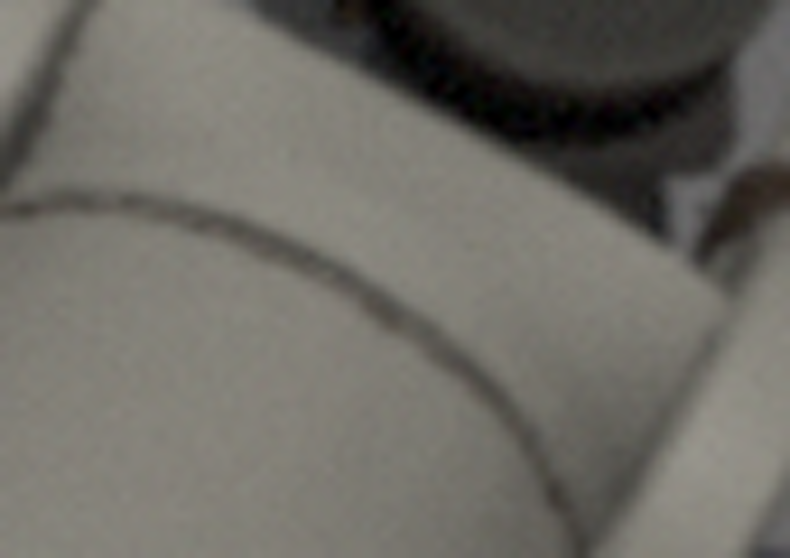

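View pics/s11.png

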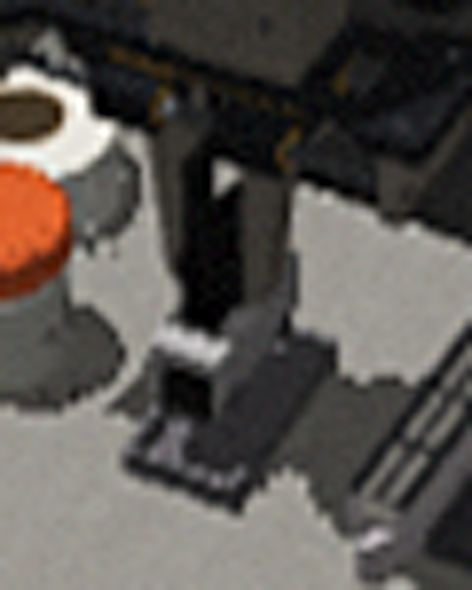

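Run:
```python
from h import *
gx,gy=.6545,-.2388
for z in(.066,.060,.056,.0535,.0525,.0515,.0505):
    bot.line_to([gx,gy,z],max_speed=.05);f=F();e=bot.current_ee_pos();print(z,f,np.array(e).round(4))
    if f[2]>4: break
bot.set_gripper(.4);print(F())
bot.line_to([gx,gy,.16],max_speed=.12)
park()
c=cam("top");zoom(c,220,370,130,300,"t12");s=cam("scene");zoom(s,190,350,130,270,"s12");print(bot.current_clock(),F())
```

```text
0.066 [ 0.5 -0.4 -2.1] [ 0.654  -0.2385  0.0652]
0.06 [-1.4  0.7 -3.1] [ 0.6541 -0.2385  0.0593]
0.056 [-0.4  0.2 -3. ] [ 0.6543 -0.2387  0.0556]
0.0535 [ 0.  -0.3 -2.2] [ 0.6544 -0.2387  0.0533]
0.0525 [-0.1 -0.4 -2.7] [ 0.6546 -0.2389  0.0526]
0.0515 [-2.8 -0.2  4.3] [ 0.6547 -0.2393  0.0526]
[ 0.8 -0.8 -0.7]
zoom 3.4705882352941178
zoom 4.214285714285714
100.55 [-0.7 -0.1  1.3]
```

View pics/t12.png

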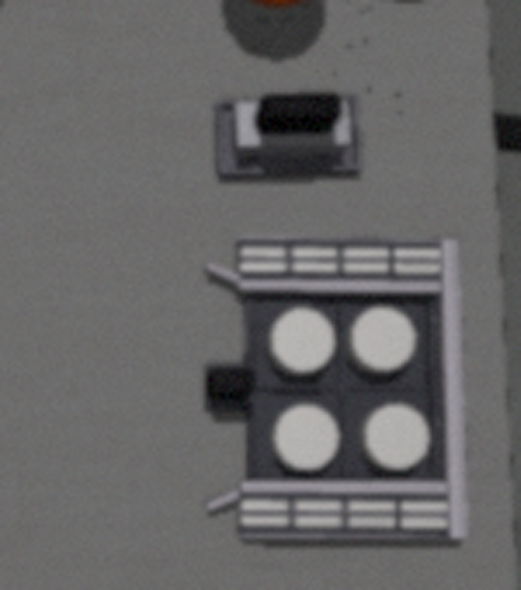

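View pics/s12.png

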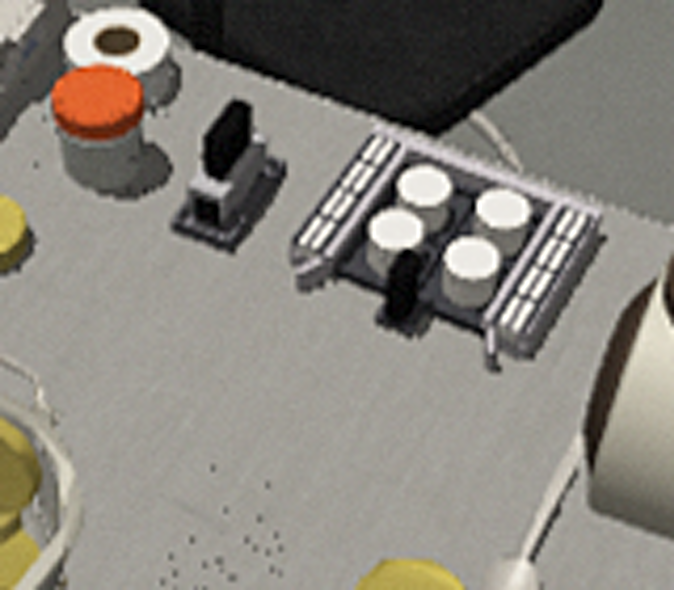

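```bash
python3 -c "
from workcell import bot
bot.job_done()"
```

```text
the job is handed in; nothing more can be done
```

The whole job was done in the order asked and handed in at about 101 s on the robot clock, against the 210 s limit.

- **Pots:** All four are upright in the tray, one to a compartment. One pot shifted about 8 mm within its compartment while the last one was being placed; it stayed upright and in its own compartment.
- **Tray:** It slid in with only about 4–7 N of drag, then met a firm stop at about 15 N. It stopped within about 1 mm of the expected home position, and the final pictures show it still there.
- **Strips:** On each strip I first pressed the roller straight down near each end, then rolled the full length both ways. The force was about 12–16 N on the far strip and 17–22 N on the near one. The press-downs showed about 6 mm of travel, and the roller height then stayed within 0.2 mm over both passes, so both strips read as fully seated.
- **Roller:** It stands upright in its dock in the last pictures.
- **Correction and limits:** The camera and the arm disagreed by about 1.5–2 mm in x, so I corrected the carrier position before inserting the tray. Every force I read was below 30 N. Nothing else on the table was touched, as far as the last pictures show.

No check failed at the end.

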